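# Seat the keyed drive hub on the cutter spindle

### The job

Fit the keyed drive hub (the white one with the square boss and the lug on its rim) onto the upright spindle of the cutter base: lower it over the spindle, turn it under light pressure until its tab drops into the keyway, then press it gently home until it sits level and flush on the spindle's shoulder, and let go. Do not force it down while the tab still rides on the shoulder, and leave the other things on the bench where they are.

Things in the scene. Friction and masses are not known exactly. Their poses are not given: they have to be found in the camera images.
- hub_mid (a point): Keyed hub, white plastic, 0.18 to 0.34 kg, 50 mm high; this point is on its axis, half-way up (25 mm). z up, x towards lug and tab. From below: hollow round skirt 58 mm across (47 inside), 12 mm high; round plate 58 mm across, from 12 to 20 mm; square boss 34 mm wide, faces across x and y, from 20 to 50 mm: grip here, fingertips above 23 mm. Bore 19 mm right through plate and boss.
- hub_tab (a point): Tab of the keyed hub, bottom face, 18 mm from the hub's axis along its x. The tab hangs inside the hollow skirt, hidden from above: 8 mm wide, from 11.5 to 24 mm off the axis, 12 mm high, level with the hub's underside. Right above it, the lug on the rim: 8 mm wide, reaching 35.5 mm from the axis, top 22.5 mm above the underside.
- shoulder (a point): Top face of the spindle's shoulder, on its axis, 120 mm above the bench; axes of the fixed cutter base, z up. The shoulder is a steel cylinder 42 mm across and 30 mm high. Keyway in it: 10.5 mm wide, 14 mm deep, open at top and side, running from the pin outwards. Its direction is NOT measured: anywhere within 55 degrees either side of this x axis. A brake keeps the spindle from turning.
- pin_tip (a point): Tip of the spindle's pilot pin, 17 mm across, which rises 50 mm above the shoulder; its last 8 mm taper to 8 mm. Tab riding on the shoulder: hub_mid is 25 mm above the shoulder point. Over the keyway the hub falls some 5 mm by itself, then meets two spring balls in the shoulder's side, which take 5 to 12 N of push to pass and then hold it. Fully home (plate on shoulder): hub_mid is 13 mm above it.
- cutter_base: The low aluminium cutter base carrying the spindle, 260 x 220 x 90 mm, fixed to the bench; origin under its centre, x axis away from its control panel.
- plain_hub: Bystander: a white hub of the same size with a round boss and no lug; origin at the centre of its underside.
- pastry_ring: Bystander: thin steel ring 70 mm across, 45 mm high; origin at the centre of its underside.
- jar: Bystander: glass jar, 72 mm across, 100 mm high.
- measuring_cup: Bystander: steel cup with handle, 80 mm across, 85 mm high.

How it is judged:
By the outcome, as a careful person would: the job done as asked, in the order asked, and still so for the second after the job is handed in, with the robot touching nothing.
It also fails if it takes over 67 s, if anything falls off the work surface, if the arm or the gripper's body presses on something with over 40 N, if the wrist force passes 120 N, or if a joint passes its speed limit or range.

### The arm

A 6-joint arm with a two-finger parallel gripper is mounted at the origin on the work surface. World frame = base frame: x ahead of the robot, y to its left, z up, the work surface at z = 0. Lengths are in m, angles in degrees, forces in N, time in s.
With the tool pointing down it reaches from about 0.4 to 0.825 m from the base axis. Payload 7 kg.
Tool frame: the origin (TCP) lies between the finger pads; the fingertips stand 11 mm ahead of it and the grasp point (between the pads) lies 8 mm behind it (r.tcp_to_tips is the distance from the TCP to the fingertips, in m); x points along the fingers, y is the direction in which the jaws open and shut, and the axes are right-handed (so a half turn about x gives the same grasp; the last joint's range is limited). The gripper opens to 88 mm and grips with 3 to 60 N. Pads are 19 mm wide; open, the fingers measure 130 mm over their backs; the gripper's body (78 mm by 193 mm) begins 47 mm behind the grasp point.
Start: joints at [-60.499, 20.546, 0.682, 0, -70.136, -16.507], TCP at [0.152, -0.658, 0.238] pointing down, gripper open.
Joint ranges: [-176.03, 176.03], [-82.01, 121.73], [-58.28, 71.71], [-173.87, 95.51], [-174.79, -0.11], [-173.66, 173.66]. Speed limits (degrees/s): [136.94, 136.94, 172.46, 180, 180, 180].

### API

Orientations are given as [roll, pitch, yaw] about the fixed x, y, z axes, in that order (R = Rz(yaw) Ry(pitch) Rx(roll)).
In Python, from plant import r gives the robot as it stands.
- The arm moves only by the tool arm_command, never from a script. Its argument "plan" is a list of rows, each an object of numbers: "dx", "dy", "dz": the shift along the tool's x, y, z each as a share of 0.02 m, from -1 to 1; "wx", "wy", "wz": the turn, a rotation vector about the tool's x, y, z each as a share of 0.08 rad, from -1 to 1. In form: [{"dx": .., "dy": .., "dz": .., "wx": .., "wy": .., "wz": ..}, ...]. A call has 1 to 20 rows; each row shifts and turns the pose as measured when the row begins, along the tool's axes as they then stand; what a row does not reach is not made up. A row lasts 1/12 s, in which the tool goes at most 41.7 mm and 7.16 degrees, less where a joint would pass 70% of its speed; a pose out of reach is approached as far as the arm can. A call with a number of a shift or a turn outside -1 to 1 is refused whole. A call with a gripper value outside its range is refused whole. "fingers" is the closure, from -1 (fully open) to 1 (shut), so that 0 is half open, set as the call begins (left out, the last holds). The fingers move at their own pace and stop on an object; "force" is the grip in N (left out, the last holds). Time passes only in rows, so rows that do not move let the fingers close. It gives the time, the measured TCP pose, the force and the opening at its end, in the units of the state.
- r.get_state(): the state, without advancing time (a new reading comes with each control period).
- r.capture(name): name is "scene" or "side" or "wrist"; returns (picture, depth): 420x560x3 uint8, red, green, blue; 420x560 float32, m along the optical axis (not along the pixel's ray), 0 where there is no reading.
- r.camera_model(name): a dict with "vertical_fov" (degrees; the focal length in pixels is half the picture's height over the tangent of half this angle, whatever the lens; pixels are square), "cx", "cy" (the principal point, pixels), "R" (3x3) and "t" (3): a world point X has camera coordinates R X + t. Camera axes: x right, y down, z forward; pixel columns grow to the right and rows downward; lengths in m; the calibration is good to about 2 mm. The wrist camera is an equidistant fisheye: a pixel r from the principal point sees the ray r / f radians off the axis. A picture is of the moment at which its call begins: read the wrist's pose just before it. camera_model takes no time and is no camera call; for the wrist camera it gives the pose at the moment of the call.
- r.close_job(): hands the job in, once; it reports no verdict.
Trained networks look in the newest picture that a camera, given by its name, has taken for a name from the list of things; names that differ only in an ending like _2 or _b are one class to them, and where a whole thing is asked for, a point or a joint stands for the part that bears it (a point fixed in the world has none). Each returns a list of dicts, best first, with "score" (0 to 1); they miss things now and then, are a little off and sometimes report something else, mostly with a low value. They report only what shows in the picture. A call takes as long as a camera call.
- r.cut_out(camera, query): "mask" (420x560 bool, what is visible of it) and "bbox" ([left, top, width, height] in pixels, round what is visible of it).
- r.spot_point(camera, query): "centre" ([column, row] in pixels: a listed point, or the origin of a listed thing).
The state is a dict: "time_s": time; "joints": joint angles; "qd": joint speeds; "joint_torque": joint torques, N m; "tcp_pos": TCP position; "eef_rot": TCP orientation; "contact_force": force on the tool from outside, world axes, zero at the start; "moment": the same for the moment, N m; "gripper_width": finger opening in m.
Only numpy, scipy, OpenCV 4.12 (cv2) and the standard library are available. Lean on these libraries where they do the work, as an engineer would, in place of code of your own. Each camera call takes 0.05 s, during which the arm holds its last target.

## Working session

There is one attempt and no reset: what is moved stays moved. The work goes in short steps, Python scripts to look and compute and a tool call to move; the robot and the scene stay as the last step left them, time stands still between calls to the robot, and variables do not carry over. Pictures are saved under pics/ and viewed, and the job is handed in when it is done.

Besides the shell and the picture viewer there is one more tool, called after "Call:" in YAML: its name, and indented under it one key for each argument. arm_command: Moves the arm, as the interface text tells. Shift numbers are shares of 0.02 m and turn numbers shares of 0.08 rad, none past 1 either way. Its arguments: {"type":"object","properties":{"plan":{"type":"array","items":{"type":"object","properties":{"dx":{"type":"number"},"dy":{"type":"number"},"dz":{"type":"number"},"wx":{"type":"number"},"wy":{"type":"number"},"wz":{"type":"number"}}}},"fingers":{"type":"number"},"force":{"type":"number"}},"required":["plan"]}

```bash
ls; mkdir -p pics
cat > h.py <<'E'
import numpy as np, cv2
from plant import r
from scipy.spatial.transform import Rotation as Ro
def cap(n,out=None):
    m=r.camera_model(n); p,d=r.capture(n)
    if out: cv2.imwrite('pics/'+out,p[:,:,::-1])
    return m,p,d
def ray(m,u,v,n):
    f=210/np.tan(np.radians(m['vertical_fov'])/2)
    x=(np.asarray(u,float)-m['cx']);y=(np.asarray(v,float)-m['cy'])
    if n=='wrist':
        rr=np.hypot(x,y)+1e-9;th=rr/f
        return np.stack([np.sin(th)*x/rr,np.sin(th)*y/rr,np.cos(th)],-1)
    return np.stack([x/f,y/f,np.ones_like(x)],-1)
def unproj(m,u,v,d,n):
    k=ray(m,u,v,n); k=k/k[...,2:3]*np.asarray(d)[...,None]
    return (k-np.array(m['t']))@np.array(m['R'])
def onz(m,u,v,z,n):
    k=ray(m,u,v,n)@np.array(m['R']); c=-np.array(m['R']).T@np.array(m['t'])
    return c+k*((z-c[2])/k[...,2])[...,None]
def proj(m,X,n):
    f=210/np.tan(np.radians(m['vertical_fov'])/2)
    c=np.array(m['R'])@np.asarray(X)+np.array(m['t'])
    if n=='wrist':
        rr=np.hypot(c[0],c[1])+1e-12;th=np.arctan2(rr,c[2]);return [m['cx']+f*th*c[0]/rr,m['cy']+f*th*c[1]/rr]
    return [m['cx']+f*c[0]/c[2],m['cy']+f*c[1]/c[2]]
def st():
    s=r.get_state()
    for k in ['time_s','tcp_pos','eef_rot','contact_force','moment','gripper_width','joints']: print(k,np.round(s[k],4))
    return s
E
python3 - <<'E'
from h import *
st()
for n in ['scene','side','wrist']:
    m,p,d=cap(n,n+'0.png'); print(n,-np.array(m['R']).T@m['t'],m['vertical_fov'])
    for q in ['hub_mid','pin_tip','shoulder','hub_tab','cutter_base','plain_hub']:
        o=r.spot_point(n,q); print(q,[(np.round(x['centre'],1).tolist(),round(x['score'],2)) for x in o[:3]])
E
```

```text
pics
time_s 0.0
tcp_pos [ 0.1516 -0.6573  0.2366]
eef_rot [ 94.8233  89.9042 107.8093]
contact_force [ 0.5004 -0.3855  0.9697]
moment [ 0.0243  0.0438 -0.0017]
gripper_width 0.0875
joints [-6.04992e+01  2.05918e+01  6.34300e-01 -2.06000e-02 -7.01363e+01
 -1.65077e+01]
scene [1.07651031 0.6482165  0.84343792] 48.82885672444421
hub_mid [([325.4, 322.7], 0.55), ([251.9, 168.8], 0.51), ([254.3, 217.9], 0.43)]
pin_tip [([254.0, 169.2], 0.78), ([220.2, 170.4], 0.49)]
shoulder [([253.0, 186.4], 0.95)]
hub_tab []
cutter_base [([253.9, 215.3], 0.87)]
plain_hub [([392.2, 328.7], 0.82)]
side [-0.173396    0.85522345  0.93232934] 48.72305311976024
hub_mid [([218.7, 266.1], 0.89)]
pin_tip [([324.7, 177.8], 0.72)]
shoulder [([325.8, 189.2], 0.83)]
hub_tab [([217.9, 267.9], 0.92)]
cutter_base [([319.2, 221.0], 0.97)]
plain_hub [([225.7, 309.1], 0.92), ([267.9, 291.3], 0.69)]
wrist [ 0.08511878 -0.67361537  0.38447691] 65.70646984690485
hub_mid []
pin_tip []
shoulder []
hub_tab []
cutter_base []
plain_hub []
```

View pics/scene0.png

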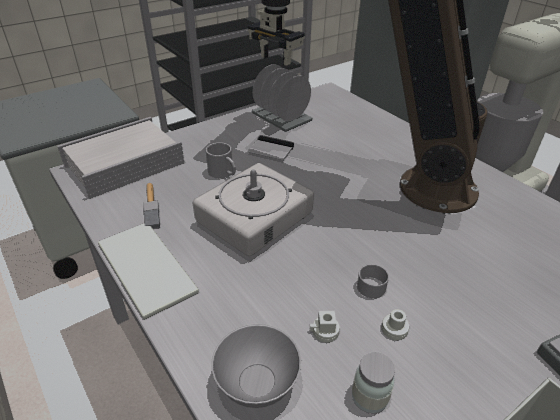

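View pics/side0.png

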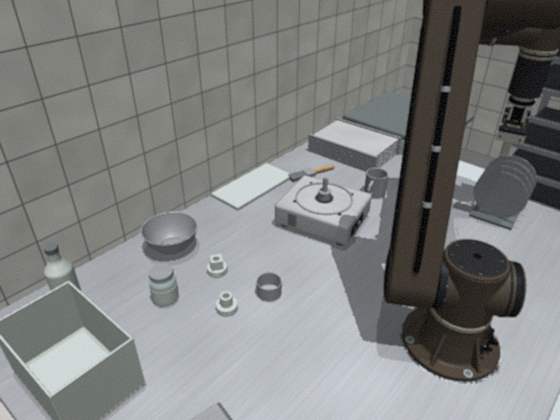

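View pics/wrist0.png

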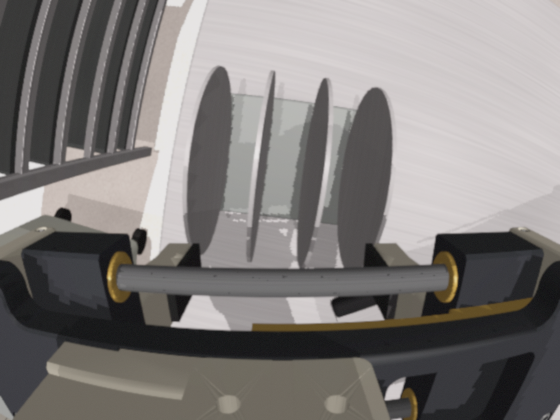

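The keyed hub is at about (326,322) in the scene view, with its lug to the left, and at (217,266) in the side view. The spindle is at (254,170) in the scene view and (325,178) in the side view. Next I turn these pixels into positions.

Run:
```python
from h import *
pts={'scene':{'hub':(325.4,322.7,.025),'pin':(254,169.2,.170),'sh':(253,186.4,.12),'base':(253.9,215.3,0),'plain':(392.2,328.7,0)},
'side':{'hub':(218.7,266.1,.025),'pin':(324.7,177.8,.17),'sh':(325.8,189.2,.12),'base':(319.2,221,0),'plain':(225.7,309.1,0)}}
for n in pts:
    m,p,d=cap(n)
    for q,(u,v,z) in pts[n].items(): print(n,q,np.round(onz(m,u,v,z,n),4))
    vv,uu=np.mgrid[0:420,0:560]; P=unproj(m,uu,vv,d,n); ok=d>0
    np.save(n+'P.npy',P)
    for q in ['hub_mid','plain_hub']:
      o=r.cut_out(n,q)
      for x in o[:2]:
        M=x['mask']&ok; Q=P[M]
        t=Q[(Q[:,2]>.045)&(Q[:,2]<.056)]
        print(q,x['score'],x['bbox'],M.sum(),'top',len(t),t.mean(0).round(4) if len(t) else '', np.percentile(Q[:,2],[5,50,95]).round(4))
    big=cv2.resize(p[300:350,295:420] if n=='scene' else p[240:290,180:305],None,fx=6,fy=6,interpolation=cv2.INTER_CUBIC)
    big2=cv2.resize(p[150:250,180:330] if n=='scene' else p[160:250,260:385],None,fx=5,fy=5,interpolation=cv2.INTER_CUBIC)
    cv2.imwrite(f'pics/{n}_hub.png',big[:,:,::-1]);cv2.imwrite(f'pics/{n}_sp.png',big2[:,:,::-1])
```

```text
scene hub [0.6243 0.2035 0.025 ]
scene pin [ 0.5408 -0.1993  0.17  ]
scene sh [ 0.5478 -0.1957  0.12  ]
scene base [ 0.5347 -0.2168  0.    ]
scene plain [0.5002 0.2877 0.    ]
hub_mid 0.61 [310.0, 306.2, 28.2, 36.9] 761 top 200 [0.6274 0.2095 0.0504] [0.001  0.023  0.0523]
plain_hub 0.59 [384.9, 310.4, 22.6, 28.2] 607 top 126 [0.5009 0.2928 0.05  ] [0.009  0.0224 0.0514]
side hub [0.6179 0.2069 0.025 ]
side pin [ 0.5458 -0.1967  0.17  ]
side sh [ 0.5474 -0.21    0.12  ]
side base [ 0.5514 -0.1903  0.    ]
side plain [0.4997 0.2935 0.    ]
hub_mid 0.84 [208.8, 256.7, 22.9, 18.7] 364 top 96 [0.6234 0.2096 0.0499] [0.0048 0.0241 0.0516]
hub_mid 0.32 [364.8, 169.3, 25.8, 27.6] 616 top 89 [ 0.4969 -0.4549  0.051 ] [0.0088 0.059  0.0855]
plain_hub 0.71 [214.3, 291.1, 22.4, 27.6] 421 top 85 [0.4957 0.2929 0.0497] [0.0067 0.0221 0.0512]
```

View pics/scene_hub.png

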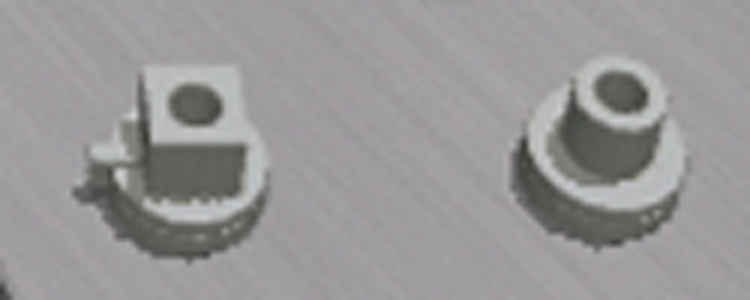

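View pics/scene_sp.png

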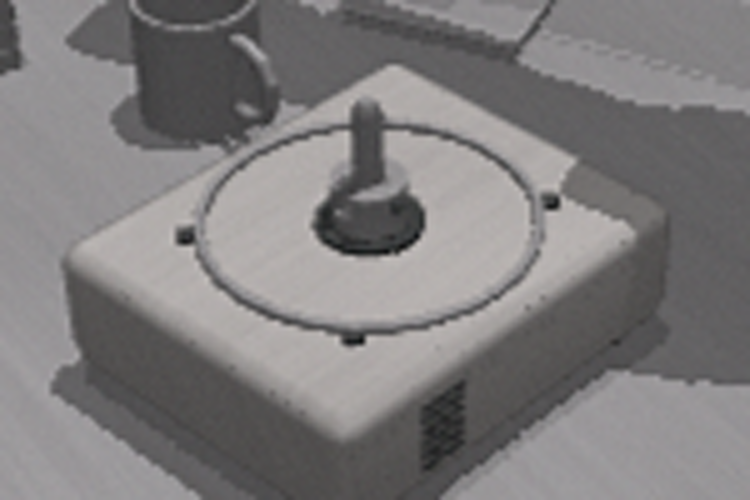

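View pics/side_sp.png

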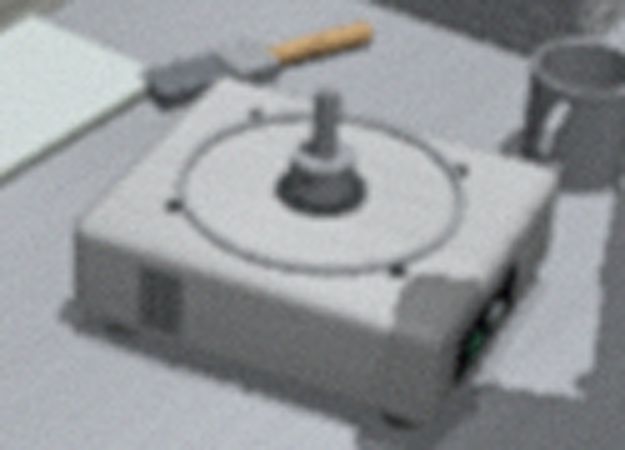

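The hub's lug tip is at about (311.5,325.5) in the scene view. A keyway-like notch shows on the left of the shoulder at about (248,189). I'll work out the hub yaw, jar location and tool axes.

Run:
```python
from h import *
s=r.get_state(); R=Ro.from_euler('xyz',s['eef_rot'],degrees=True).as_matrix(); print(R.round(3))
m=r.camera_model('scene')
print('lugtip',onz(m,311.5,325.5,.0225,'scene').round(4))
print('notch',onz(m,248,188,.12,'scene').round(4))
# boss top corners scene (zoom/6)
for c in [(143,66),(240,66),(247,143),(148,143)]: print(onz(m,295+c[0]/6-.5,300+c[1]/6-.5,.05,'scene').round(4))
print('jar',onz(m,376,362,.1,'scene').round(3),'ring',onz(m,373,273,.045,'scene').round(3),'cup',onz(m,219,147,.085,'scene').round(3))
b=[(395,65),(70,250),(340,440),(665,215)]
for c in b: print('base corner',onz(m,180+c[0]/5,150+c[1]/5,.085,'scene').round(3))
mw=r.camera_model('wrist'); print('wrist axes world',np.array(mw['R']).round(3))
for n in ['scene','side']:
    P=np.load(n+'P.npy').reshape(-1,3)
    k=(np.abs(P[:,2]-.12)<.004)&(np.hypot(P[:,0]-.547,P[:,1]+.2)<.035); print('sh',P[k].mean(0).round(4),k.sum())
    k=(P[:,2]>.128)&(P[:,2]<.175)&(np.hypot(P[:,0]-.547,P[:,1]+.2)<.035); print('pin',P[k].mean(0).round(4),k.sum(),P[k][:,2].max())
```

```text
[[-0.    -0.225  0.974]
 [ 0.     0.974  0.225]
 [-1.     0.    -0.   ]]
lugtip [0.6523 0.1904 0.0225]
notch [ 0.5625 -0.1972  0.12  ]
[0.6298 0.1835 0.05  ]
[0.6012 0.2036 0.05  ]
[0.6215 0.2308 0.05  ]
[0.6499 0.2107 0.05  ]
jar [0.647 0.365 0.1  ] ring [0.451 0.169 0.045] cup [ 0.495 -0.472  0.085]
base corner [ 0.443 -0.325  0.085]
base corner [ 0.685 -0.275  0.085]
base corner [ 0.648 -0.066  0.085]
base corner [ 0.405 -0.117  0.085]
wrist axes world [[-0.225  0.974  0.001]
 [ 0.942  0.217  0.255]
 [ 0.248  0.058 -0.967]]
sh [ 0.5465 -0.1928  0.1204] 97
pin [ 0.548  -0.1948  0.1504] 98 0.1729422425088507
sh [ 0.5398 -0.1944  0.1201] 58
pin [ 0.5416 -0.1946  0.1513] 61 0.1709200620851864
```

Call:
arm_command:
  plan:
    - {"dx":-1}
    - {"dx":-1}
    - {"dx":-1,"dz":0.5,"dy":0.3}
    - {"dz":1,"dy":0.65}
    - {"dz":1,"dy":0.65}
    - {"dz":1,"dy":0.65}
    - {"dz":1,"dy":0.65}
    - {"dz":1,"dy":0.65}
    - {"dz":1,"dy":0.65}
    - {"dz":1,"dy":0.65}
    - {"dz":1,"dy":0.65}
    - {"dz":1,"dy":0.65}
    - {"dz":1,"dy":0.65}
    - {"dz":1,"dy":0.65}
    - {"dz":1,"dy":0.65}
    - {"dz":1,"dy":0.65}
    - {"dz":1,"dy":0.65}
    - {"dz":1,"dy":0.65}
  fingers: -1

```text
schema error: expected keys dx, dy, dz, wx, wy, wz
```

Call:
arm_command:
  plan:
    - {"dx":-1,"dy":0,"dz":0,"wx":0,"wy":0,"wz":0}
    - {"dx":-1,"dy":0,"dz":0,"wx":0,"wy":0,"wz":0}
    - {"dx":-1,"dy":0.3,"dz":0.5,"wx":0,"wy":0,"wz":0}
    - {"dx":0,"dy":0.65,"dz":1,"wx":0,"wy":0,"wz":0}
    - {"dx":0,"dy":0.65,"dz":1,"wx":0,"wy":0,"wz":0}
    - {"dx":0,"dy":0.65,"dz":1,"wx":0,"wy":0,"wz":0}
    - {"dx":0,"dy":0.65,"dz":1,"wx":0,"wy":0,"wz":0}
    - {"dx":0,"dy":0.65,"dz":1,"wx":0,"wy":0,"wz":0}
    - {"dx":0,"dy":0.65,"dz":1,"wx":0,"wy":0,"wz":0}
    - {"dx":0,"dy":0.65,"dz":1,"wx":0,"wy":0,"wz":0}
    - {"dx":0,"dy":0.65,"dz":1,"wx":0,"wy":0,"wz":0}
    - {"dx":0,"dy":0.65,"dz":1,"wx":0,"wy":0,"wz":0}
    - {"dx":0,"dy":0.65,"dz":1,"wx":0,"wy":0,"wz":0}
    - {"dx":0,"dy":0.65,"dz":1,"wx":0,"wy":0,"wz":0}
    - {"dx":0,"dy":0.65,"dz":1,"wx":0,"wy":0,"wz":0}
    - {"dx":0,"dy":0.65,"dz":1,"wx":0,"wy":0,"wz":0}
    - {"dx":0,"dy":0.65,"dz":1,"wx":0,"wy":0,"wz":0}
    - {"dx":0,"dy":0.65,"dz":1,"wx":0,"wy":0,"wz":0}
    - {"dx":0,"dy":0.65,"dz":1,"wx":0,"wy":0,"wz":0}
    - {"dx":0,"dy":0.65,"dz":1,"wx":0,"wy":0,"wz":0}
  fingers: -1

```text
time_s: 3.02
tcp_pos: [0.4512, -0.3469, 0.3016]
eef_rot: [-25.7, 89.8, -13.1]
contact_force: [-0.7, -0.2, 0.3]
gripper_width: 0.0877
```

Call:
arm_command:
  plan:
    - {"dx":0.3,"dy":0.65,"dz":1,"wx":0,"wy":0,"wz":0}
    - {"dx":0.3,"dy":0.65,"dz":1,"wx":0,"wy":0,"wz":0}
    - {"dx":0.3,"dy":0.65,"dz":1,"wx":0,"wy":0,"wz":0}
    - {"dx":0.3,"dy":0.65,"dz":1,"wx":0,"wy":0,"wz":0}
    - {"dx":0.3,"dy":0.65,"dz":1,"wx":0,"wy":0,"wz":0}
    - {"dx":0.3,"dy":0.65,"dz":1,"wx":0,"wy":0,"wz":0}
    - {"dx":0.3,"dy":0.65,"dz":1,"wx":0,"wy":0,"wz":0}
    - {"dx":0.3,"dy":0.65,"dz":1,"wx":0,"wy":0,"wz":0}
    - {"dx":0.3,"dy":0.6,"dz":0.9,"wx":0,"wy":0,"wz":0}
    - {"dx":0,"dy":0.2,"dz":0.4,"wx":0,"wy":0,"wz":0}
    - {"dx":0,"dy":0,"dz":0,"wx":0,"wy":0,"wz":0}

```text
time_s: 3.93
tcp_pos: [0.6168, -0.177, 0.2477]
eef_rot: [-29.8, 89.6, -17.0]
contact_force: [-0.1, 0.4, 0.0]
gripper_width: 0.0876
```

Run:
```python
from h import *
st()
m,p,d=cap('wrist','w1.png')
for q in ['pin_tip','shoulder']:
    o=r.spot_point('wrist',q); print(q,[(np.round(x['centre'],1).tolist(),round(x['score'],2)) for x in o[:3]])
    for x in o[:1]: print(onz(m,*x['centre'],.17 if q=='pin_tip' else .12,'wrist'))
```

```text
time_s 3.9333
tcp_pos [ 0.6168 -0.177   0.2477]
eef_rot [-29.8246  89.5579 -16.9872]
contact_force [-0.0731  0.4395  0.0465]
moment [-0.0308  0.0668 -0.0681]
gripper_width 0.0876
joints [  1.4618  16.8379  -3.4017   0.1495 -69.3411 -78.6767]
pin_tip [([270.7, 115.5], 0.89)]
[ 0.54408772 -0.20217905  0.17      ]
shoulder [([275.6, 116.7], 0.56)]
[ 0.54308301 -0.20015271  0.12      ]
```

View pics/w1.png

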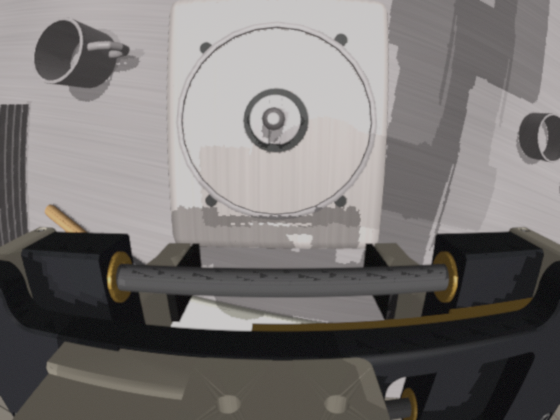

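The pin is at (271,116) in the wrist view, and the shoulder ring is around it. I'll enlarge it to find the keyway.

Run:
```python
import cv2
p=cv2.imread('pics/w1.png'); cv2.imwrite('pics/w1z.png',cv2.resize(p[78:158,234:314],None,fx=7,fy=7,interpolation=cv2.INTER_CUBIC))
```

```text
(no output)
```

View pics/w1z.png

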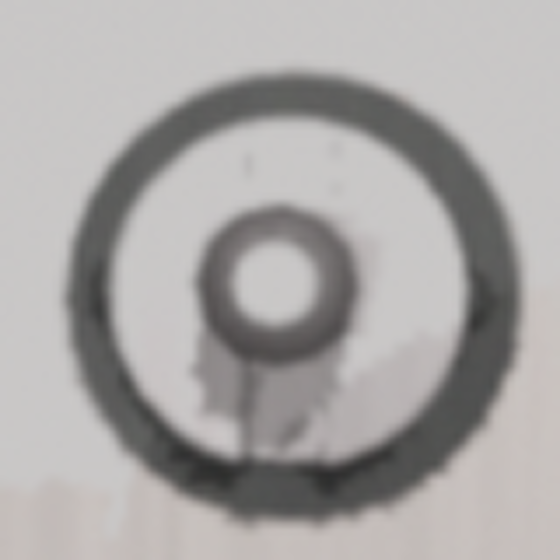

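Run:
```python
from h import *
m,p,d=cap('wrist')
vv,uu=np.mgrid[78:158,234:314]; P=unproj(m,uu,vv,d[78:158,234:314],'wrist')
Z=(P[...,2]*1000).round().astype(int)
for row in Z[18:72:2,8:72:2]: print(' '.join('%3d'%x for x in row))
k=np.abs(P[...,2]-.12)<.003; xy=P[k][:,:2]
# circle via bounding / enclosing
c,rad=cv2.minEnclosingCircle((xy*1000).astype(np.float32)); print(c,rad,xy.mean(0))
```

```text
90  90  91  89  88  90  89  91  93  94  93  93  92  94  94  94  95  93  93  94  94  95  93  95  94  92  95  94  90  90  89  90
 90  89  89  90  91  89  89  94  94  93  94  94  95  93 119 120 120 120 120 120 120  94  94  94  93  93  93  93  93  89  90  89
 90  89  90  90  90  90  94  95  94  94  94 120 120 120 121 120 120 120 119 119 121 119 121  93  93  94  93  92  94  95  90  87
 90  90  90  90  91  94  92  93  93  95 120 120 120 119 120 118 119 119 120 120 120 121 121 119 121  93  93  93  92  93  95  89
 89  90  91  90  89  95  93  94 119 120 120 121 120 121 120 119 119 121 119 120 119 121 120 120 121 121  95  92  94  94  94  93
 90  89  90  89  94  94  94  94 119 120 120 120 120 121 121 119 120 120 120 120 119 120 119 121 120 120 120  93  93  94  95  94
 90  91  90  95  94  94  94 120 121 120 118 119 121 120 121 119 120 120 121 120 119 120 119 119 119 121 119 122  94  94  94  94
 91  91  90  94  94  94  94 121 120 119 120 119 118 121 119 120 162 162 162 161 121 119 121 120 120 119 121 120 120  93  94  94
 90  90  90  95  93  94 120 119 120 120 120 119 120 163 164 164 166 165 165 1
[... 1740 characters left out ...]
94  93  94 119 119 120 120 122 108 105 106 106 103 104 105 120 120 120 119 120  93  94  93  94  94  89
 89  89  91  91  90  93  94  93  93  94  94 120 119 120 106 106 106 106 106 106 120 120 120 117  94  95  92  94  93  95  90  91
 91  90  89  91  90  88  93  94  94  94  94  93  94 119 106 105 105 105 105 105 120 121  94  94  94  94  94  94  94  94  90  90
395  89  89  90  90  90  89  94  94  94  94  94  94  94  93  95  94  94  94  93  93  94  93  94  94  94  92  94  94  90  89  89
 90  89  90  89  89  89  90  89  94  93  94  93  93  94  93  94  93  92  92  93  94  94  95  94  93  93  94  89  90  90  90  88
(545.1727905273438, -200.56454467773438) 21.134902954101562 [ 0.54344225 -0.20046371]
```

Run:
```python
from h import *
m,p,d=cap('wrist')
vv,uu=np.mgrid[78:158,234:314]; P=unproj(m,uu,vv,d[78:158,234:314],'wrist').reshape(-1,3)
k=P[np.abs(P[:,2]-.106)<.003][:,:2]; c=np.array([.5447,-.2005]);k=k[np.hypot(*(k-c).T)<.0215]
k=k[(k-c)@np.array([.97,.2])>0.007]
print('key n',len(k),k.mean(0)); vx=cv2.fitLine((k*1000).astype(np.float32),cv2.DIST_L2,0,.01,.01).ravel(); print(vx,np.degrees(np.arctan2(vx[1],vx[0])))
for z0,zt in [(.163,.165),(.165,.168),(.1685,.175)]:
    t=P[(P[:,2]>z0)&(P[:,2]<zt)][:,:2]*1000; print(len(t),cv2.minEnclosingCircle(t.astype(np.float32)),t.mean(0))
t=P[(P[:,2]>.16)&(P[:,2]<.175)][:,:2]*1000; print('pin all',t.mean(0),cv2.minEnclosingCircle(t.astype(np.float32)))
s=P[(P[:,2]>.104)&(P[:,2]<.125)][:,:2]*1000; s=s[np.hypot(s[:,0]-545,s[:,1]+200.5)<25]
h=cv2.convexHull(s.astype(np.float32))[:,0]; print('sh',cv2.fitEllipse(h))
for q in [545.2,-200.6],[544.,-202]:
  v=k.mean(0)*1000-q; print(np.degrees(np.arctan2(v[1],v[0])))
```

```text
key n 149 [ 0.56013274 -0.19718103]
[ 9.9499971e-01 -9.9877812e-02  5.6013275e+02 -1.9718103e+02] -5.732134
89 ((545.564697265625, -200.04624938964844), 8.275588035583496) [ 545.34046909 -200.49771767]
116 ((545.3930053710938, -200.0409393310547), 7.067255020141602) [ 545.76752953 -200.54829807]
133 ((545.3260498046875, -199.98367309570312), 4.889639854431152) [ 545.34616881 -200.22228646]
pin all [ 545.58539475 -200.35126018] ((545.4042358398438, -200.1950225830078), 8.605892181396484)
sh ((545.3878173828125, -200.32730102539062), (40.604774475097656, 45.887779235839844), 9.373237609863281)
12.896061229957292
16.63129059158722
```

Call:
arm_command:
  plan:
    - {"dx":0,"dy":1,"dz":0.43,"wx":0,"wy":0,"wz":0}
    - {"dx":0,"dy":1,"dz":0.43,"wx":0,"wy":0,"wz":0}
    - {"dx":0,"dy":1,"dz":0.43,"wx":0,"wy":0,"wz":0}
    - {"dx":0,"dy":1,"dz":0.43,"wx":0,"wy":0,"wz":0}
    - {"dx":0,"dy":1,"dz":0.43,"wx":0,"wy":0,"wz":0}
    - {"dx":0,"dy":1,"dz":0.43,"wx":0,"wy":0,"wz":0}
    - {"dx":0,"dy":1,"dz":0.43,"wx":0,"wy":0,"wz":0}
    - {"dx":0,"dy":1,"dz":0.43,"wx":0,"wy":0,"wz":0}
    - {"dx":0,"dy":1,"dz":0.43,"wx":0,"wy":0,"wz":0}
    - {"dx":0,"dy":1,"dz":0.43,"wx":0,"wy":0,"wz":0}
    - {"dx":0,"dy":1,"dz":0.43,"wx":0,"wy":0,"wz":0}
    - {"dx":0,"dy":1,"dz":0.43,"wx":0,"wy":0,"wz":0}
    - {"dx":0,"dy":1,"dz":0.43,"wx":0,"wy":0,"wz":0}
    - {"dx":0,"dy":1,"dz":0.43,"wx":0,"wy":0,"wz":0}
    - {"dx":0,"dy":1,"dz":0.43,"wx":0,"wy":0,"wz":0}

```text
time_s: 5.43
tcp_pos: [0.6755, 0.1352, 0.2605]
eef_rot: [-11.7, 88.7, -0.5]
contact_force: [0.1, 0.4, 0.3]
gripper_width: 0.0875
```

Call:
arm_command:
  plan:
    - {"dx":0.3,"dy":0,"dz":0,"wx":1,"wy":0,"wz":0}
    - {"dx":0.3,"dy":0,"dz":0,"wx":1,"wy":0,"wz":0}
    - {"dx":0.3,"dy":0,"dz":0,"wx":1,"wy":0,"wz":0}
    - {"dx":0.3,"dy":0,"dz":0,"wx":1,"wy":0,"wz":0}
    - {"dx":0.3,"dy":0,"dz":0,"wx":1,"wy":0,"wz":0}
    - {"dx":0.3,"dy":0,"dz":0,"wx":1,"wy":0,"wz":0}
    - {"dx":0.3,"dy":0,"dz":0,"wx":1,"wy":0,"wz":0}
    - {"dx":0.3,"dy":0,"dz":0,"wx":1,"wy":0,"wz":0}
    - {"dx":0.3,"dy":0,"dz":0,"wx":1,"wy":0,"wz":0}
    - {"dx":0.3,"dy":0,"dz":0,"wx":1,"wy":0,"wz":0}
    - {"dx":0,"dy":0,"dz":0,"wx":0,"wy":0,"wz":0}

```text
time_s: 6.35
tcp_pos: [0.6779, 0.1288, 0.2054]
eef_rot: [43.7, 88.2, 6.5]
contact_force: [-0.5, -0.0, -0.6]
gripper_width: 0.0873
```

Run:
```python
from h import *
s=st()
print(Ro.from_euler('xyz',s['eef_rot'],degrees=True).as_matrix().round(3))
m,p,d=cap('wrist','w2.png'); np.savez('w2.npz',d=d,R=m['R'],t=m['t'])
for q in ['hub_mid','hub_tab']:
    o=r.spot_point('wrist',q); print(q,[(np.round(x['centre'],1).tolist(),round(x['score'],2)) for x in o[:3]])
    for x in o[:1]: print(onz(m,*x['centre'],.025 if q=='hub_mid' else 0,'wrist'))
```

```text
time_s 6.35
tcp_pos [0.6779 0.1288 0.2054]
eef_rot [43.7198 88.1931  6.5037]
contact_force [-0.5208 -0.0449 -0.6128]
moment [-0.099   0.1535  0.0052]
gripper_width 0.0873
joints [  27.2517   22.0088   -1.7138    0.7086  -64.5894 -154.7625]
[[ 0.031  0.604  0.796]
 [ 0.004  0.796 -0.605]
 [-1.     0.022  0.023]]
hub_mid [([311.4, 102.6], 0.56)]
[0.62620993 0.20904168 0.025     ]
hub_tab [([309.6, 122.8], 0.9)]
[0.64315858 0.19741086 0.        ]
```

View pics/w2.png

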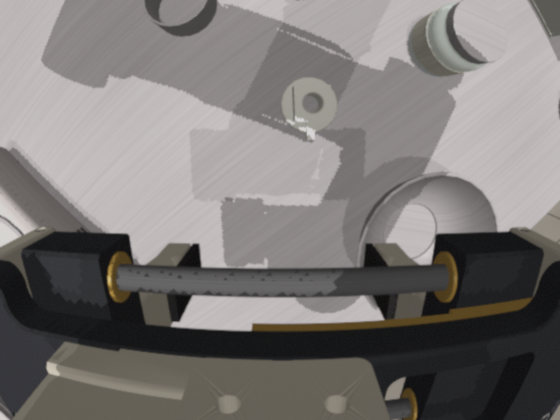

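The hub is at (311,103) in the wrist view, from above. I'll fit its boss by depth.

Run:
```python
from h import *
z=np.load('w2.npz'); m=r.camera_model('wrist'); 
vv,uu=np.mgrid[65:145,270:350]; P=unproj(m,uu,vv,z['d'][65:145,270:350],'wrist').reshape(-1,3)
t=P[(np.abs(P[:,2]-.05)<.004)][:,:2]*1000; t=t[np.hypot(t[:,0]-626,t[:,1]-209)<28]
print(len(t),t.mean(0),cv2.minAreaRect(t.astype(np.float32)))
pl=P[(P[:,2]>.014)&(P[:,2]<.027)][:,:2]*1000; pl=pl[np.hypot(pl[:,0]-626,pl[:,1]-209)<40]
a=pl[np.hypot(pl[:,0]-626,pl[:,1]-208)>31]; print('lug',len(a),a.mean(0),a[:10])
print(np.percentile(P[:,2],[1,50,99]))
p=cv2.imread('pics/w2.png'); cv2.imwrite('pics/w2z.png',cv2.resize(p[65:145,270:350],None,fx=7,fy=7,interpolation=cv2.INTER_CUBIC))
```

```text
1049 [626.72763526 206.70965629] ((627.0531616210938, 207.0126953125), (34.23435974121094, 33.846336364746094), 54.619686126708984)
lug 47 [653.59467897 188.43263303] [[649.75668856 186.53603788]
 [649.88457345 187.08745622]
 [650.50397243 187.91655399]
 [651.14558123 188.76064021]
 [651.74574847 189.58110193]
 [652.38834608 190.42940801]
 [652.83494682 191.15287061]
 [653.46209285 191.99253579]
 [654.18991723 192.90152177]
 [650.46781947 185.86465409]]
[-0.00039219  0.0018802   0.05246716]
```

View pics/w2z.png

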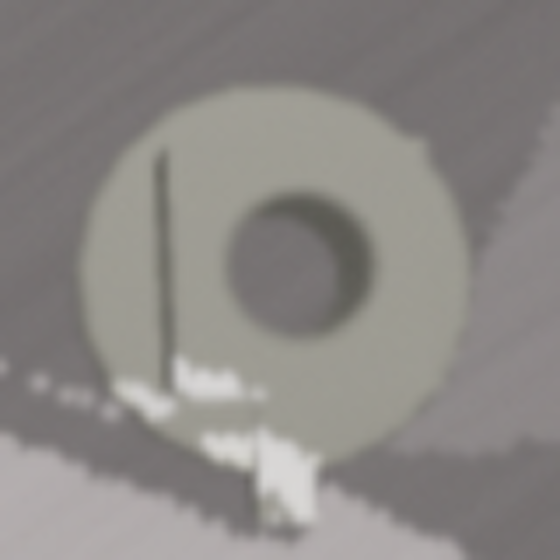

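Run:
```python
from h import *
P=np.load('sceneP.npy')[330:400,210:302].reshape(-1,3)
k=P[(P[:,2]>.03)]; print(k.max(0),k.min(0),np.percentile(k[:,2],95))
y=np.array([.574,.819]);z=np.array([.819,-.574]); v=k[:,:2]-[.627,.207]
print('along y',np.percentile(v@y,[0,1,50,99]),'z',np.percentile(v@z,[0,1,50,99]))
hi=k[k[:,2]>.085];v=hi[:,:2]-[.627,.207]
b=(np.abs(v@y)<.11)&(np.abs(v@z)<.06);print('in body footprint',b.sum())
s=r.get_state();R=Ro.from_euler('xyz',s['eef_rot'],degrees=True).as_matrix()
print('tool delta to hub',R.T@(np.array([.627,.207,.12])-s['tcp_pos']))
```

```text
[1.07651031 0.6482165  0.84343792] [0.73099131 0.13836545 0.03001342] 0.07700003492970756
along y [0.04231208 0.04469192 0.08067472 0.1998194 ] z [0.06236983 0.0652576  0.15030823 0.22658178]
in body footprint 0
tool delta to hub [ 0.08544606  0.02912474 -0.08998384]
```

Call:
arm_command:
  plan:
    - {"dx":0,"dy":0,"dz":0,"wx":-0.44,"wy":0.29,"wz":-0.28}
    - {"dx":0.8,"dy":0.29,"dz":-0.9,"wx":0,"wy":0,"wz":0}
    - {"dx":0.8,"dy":0.29,"dz":-0.9,"wx":0,"wy":0,"wz":0}
    - {"dx":0.8,"dy":0.29,"dz":-0.9,"wx":0,"wy":0,"wz":0}
    - {"dx":0.8,"dy":0.29,"dz":-0.9,"wx":0,"wy":0,"wz":0}
    - {"dx":0.8,"dy":0.29,"dz":-0.9,"wx":0,"wy":0,"wz":0}
    - {"dx":0,"dy":0,"dz":0,"wx":0,"wy":0,"wz":0}

```text
time_s: 7.08
tcp_pos: [0.6229, 0.2048, 0.1308]
eef_rot: [50.6, 89.3, 16.6]
contact_force: [-0.2, -1.7, -0.4]
gripper_width: 0.0877
```

```bash
cat >> h.py <<'E'
def rel(target,yawy):
    s=st(); R=Ro.from_euler('xyz',s['eef_rot'],degrees=True).as_matrix()
    print('yaw_y',np.degrees(np.arctan2(R[1,1],R[0,1])),'x axis',R[:,0].round(4))
    print('tool delta mm/20',(R.T@(np.array(target)-s['tcp_pos'])/.02).round(3))
    a=np.radians(yawy); x=np.array([0,0,-1.]);y=np.array([np.cos(a),np.sin(a),0]);z=np.cross(x,y)
    print('rot share',(Ro.from_matrix(R.T@np.stack([x,y,z],1)).as_rotvec()/.08).round(3))
E
python3 - <<'E'
from h import *
rel([.627,.207,.038],54.8)
m,p,d=cap('wrist','w3.png')
E
```

```text
time_s 7.0833
tcp_pos [0.6229 0.2048 0.1308]
eef_rot [50.5883 89.3452 16.6395]
contact_force [-0.2414 -1.7245 -0.3964]
moment [-0.1798  0.1583  0.0237]
gripper_width 0.0877
joints [  35.3303   23.019   -10.4021    0.2532  -55.9588 -159.4197]
yaw_y 56.053008539903615 x axis [ 0.011   0.0033 -0.9999]
tool delta mm/20 [4.644 0.164 0.074]
rot share [ 0.273  0.089 -0.111]
```

View pics/w3.png

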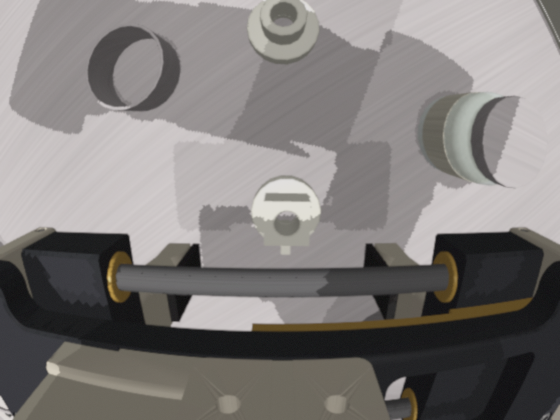

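The hub (286,222) sits midway between the fingers, lug toward the bottom. I'll lower the tool.

Call:
arm_command:
  plan:
    - {"dx":0.5,"dy":0.1,"dz":0.05,"wx":0.27,"wy":0.09,"wz":-0.11}
    - {"dx":0.9,"dy":0.05,"dz":0.03,"wx":0,"wy":0,"wz":0}
    - {"dx":0.9,"dy":0,"dz":0,"wx":0,"wy":0,"wz":0}
    - {"dx":0.9,"dy":0,"dz":0,"wx":0,"wy":0,"wz":0}
    - {"dx":0.5,"dy":0,"dz":0,"wx":0,"wy":0,"wz":0}
    - {"dx":0.3,"dy":0,"dz":0,"wx":0,"wy":0,"wz":0}
    - {"dx":0,"dy":0,"dz":0,"wx":0,"wy":0,"wz":0}

```text
time_s: 7.72
tcp_pos: [0.6362, 0.2054, 0.0549]
eef_rot: [58.1, 89.3, 22.9]
contact_force: [-1.3, 0.7, -0.5]
gripper_width: 0.0876
```

Run:
```python
from h import *
rel([.627,.207,.038],54.8)
```

```text
time_s 7.7167
tcp_pos [0.6362 0.2054 0.0549]
eef_rot [58.1419 89.3452 22.9082]
contact_force [-1.2837  0.7414 -0.5069]
moment [-0.0715  0.0672 -0.0153]
gripper_width 0.0876
joints [  34.6437   28.5266  -12.7548    0.179   -48.0777 -159.9962]
yaw_y 54.768006932916755 x axis [ 0.0105  0.0044 -0.9999]
tool delta mm/20 [ 0.842 -0.21  -0.426]
rot share [-0.007  0.075 -0.121]
```

Call:
arm_command:
  plan:
    - {"dx":0.1,"dy":-0.2,"dz":-0.4,"wx":0,"wy":0.08,"wz":-0.12}
    - {"dx":0.3,"dy":0,"dz":0,"wx":0,"wy":0,"wz":0}
    - {"dx":0.2,"dy":0,"dz":0,"wx":0,"wy":0,"wz":0}
    - {"dx":0,"dy":0,"dz":0,"wx":0,"wy":0,"wz":0}

```text
time_s: 8.05
tcp_pos: [0.6284, 0.207, 0.0443]
eef_rot: [78.0, 89.9, 42.7]
contact_force: [0.1, -0.7, -0.3]
gripper_width: 0.0879
```

Run:
```python
from h import *
rel([.627,.207,.038],54.8)
```

```text
time_s 8.05
tcp_pos [0.6284 0.207  0.0443]
eef_rot [78.0159 89.8858 42.7433]
contact_force [ 0.1104 -0.6818 -0.3296]
moment [-0.1526  0.0351  0.0062]
gripper_width 0.0879
joints [ 3.50755e+01  2.89644e+01 -1.36309e+01 -2.07000e-02 -4.72916e+01
 -1.60334e+02]
yaw_y 54.72749298763428 x axis [ 0.0015  0.0014 -1.    ]
tool delta mm/20 [ 0.314 -0.044 -0.058]
rot share [-0.016  0.005 -0.024]
```

Next I drop to grasp height and close the fingers.

Call:
arm_command:
  plan:
    - {"dx":0.2,"dy":-0.04,"dz":-0.06,"wx":0,"wy":0,"wz":0}
    - {"dx":0.1,"dy":0,"dz":0,"wx":0,"wy":0,"wz":0}
    - {"dx":0,"dy":0,"dz":0,"wx":0,"wy":0,"wz":0}

```text
time_s: 8.3
tcp_pos: [0.6273, 0.2076, 0.0388]
eef_rot: [71.3, 89.8, 36.0]
contact_force: [-0.5, -0.8, 0.4]
gripper_width: 0.0876
```

Call:
arm_command:
  plan:
    - {"dx":0,"dy":0,"dz":0,"wx":0,"wy":0,"wz":0}
    - {"dx":0,"dy":0,"dz":0,"wx":0,"wy":0,"wz":0}
    - {"dx":0,"dy":0,"dz":0,"wx":0,"wy":0,"wz":0}
    - {"dx":0,"dy":0,"dz":0,"wx":0,"wy":0,"wz":0}
    - {"dx":0,"dy":0,"dz":0,"wx":0,"wy":0,"wz":0}
    - {"dx":0,"dy":0,"dz":0,"wx":0,"wy":0,"wz":0}
    - {"dx":0,"dy":0,"dz":0,"wx":0,"wy":0,"wz":0}
    - {"dx":0,"dy":0,"dz":0,"wx":0,"wy":0,"wz":0}
  fingers: 1
  force: 30

```text
time_s: 8.97
tcp_pos: [0.6278, 0.2079, 0.0396]
eef_rot: [69.2, 89.7, 33.9]
contact_force: [-0.1, 0.6, -0.2]
gripper_width: 0.0396
```

Run:
```python
from h import *
rel([.627,.207,.15],54.8)
m,p,d=cap('scene','s2.png')
p=p[290:350,280:400];cv2.imwrite('pics/s2z.png',cv2.resize(p,None,fx=6,fy=6)[:,:,::-1])
```

```text
time_s 8.9667
tcp_pos [0.6278 0.2079 0.0396]
eef_rot [69.1591 89.7059 33.9414]
contact_force [-0.096   0.6423 -0.2445]
moment [-0.0825 -0.0014  0.013 ]
gripper_width 0.0396
joints [ 3.518790e+01  2.916110e+01 -1.406200e+01  8.800000e-03 -4.648290e+01
 -1.604116e+02]
yaw_y 54.78256985509714 x axis [ 0.0043  0.0029 -1.    ]
tool delta mm/20 [-5.518e+00 -3.300e-02  5.000e-03]
rot share [-0.004  0.023 -0.06 ]
```

View pics/s2.png

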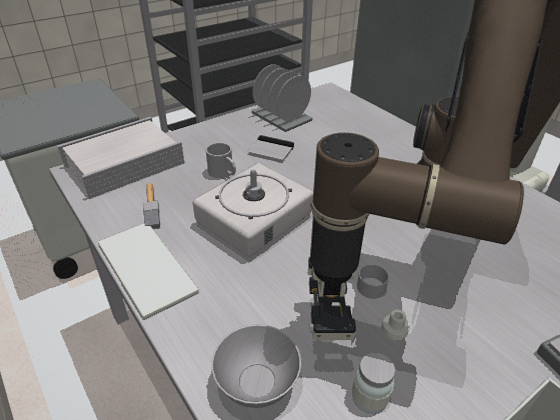

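The fingers are still closing, so I give them more time.

Call:
arm_command:
  plan:
    - {"dx":0,"dy":0,"dz":0,"wx":0,"wy":0,"wz":0}
    - {"dx":0,"dy":0,"dz":0,"wx":0,"wy":0,"wz":0}
    - {"dx":0,"dy":0,"dz":0,"wx":0,"wy":0,"wz":0}
  fingers: 1
  force: 40

```text
time_s: 9.27
tcp_pos: [0.6276, 0.2077, 0.0396]
eef_rot: [68.6, 89.7, 33.3]
contact_force: [0.2, -0.2, 0.9]
gripper_width: 0.0333
```

Call:
arm_command:
  plan:
    - {"dx":-0.3,"dy":0,"dz":0,"wx":0,"wy":0.02,"wz":-0.06}
    - {"dx":-0.6,"dy":0,"dz":0,"wx":0,"wy":0,"wz":0}
    - {"dx":-0.9,"dy":0,"dz":0,"wx":0,"wy":0,"wz":0}
    - {"dx":-0.9,"dy":0,"dz":0,"wx":0,"wy":0,"wz":0}
    - {"dx":-0.9,"dy":0,"dz":0,"wx":0,"wy":0,"wz":0}
    - {"dx":-0.9,"dy":0,"dz":0,"wx":0,"wy":0,"wz":0}
    - {"dx":-0.9,"dy":0,"dz":0,"wx":0,"wy":0,"wz":0}
    - {"dx":-0.9,"dy":0,"dz":0,"wx":0,"wy":0,"wz":0}
    - {"dx":-0.9,"dy":0,"dz":0,"wx":0,"wy":0,"wz":0}
    - {"dx":-0.9,"dy":0,"dz":0,"wx":0,"wy":0,"wz":0}
    - {"dx":-0.9,"dy":0,"dz":0,"wx":0,"wy":0,"wz":0}
    - {"dx":-0.7,"dy":0,"dz":0,"wx":0,"wy":0,"wz":0}

```text
time_s: 10.27
tcp_pos: [0.6243, 0.2061, 0.2471]
eef_rot: [-119.5, 89.5, -154.8]
contact_force: [-0.0, 0.4, -1.1]
gripper_width: 0.0339
```

Run:
```python
from h import *
rel([.5454,-.2003,.25],102)
cap('wrist','w4.png'); cap('scene','s4.png')
```

```text
time_s 10.2667
tcp_pos [0.6243 0.2061 0.2471]
eef_rot [-119.5063   89.5064 -154.7946]
contact_force [-0.0036  0.4196 -1.0528]
moment [ 0.0327 -0.1153 -0.0038]
gripper_width 0.0339
joints [ 3.51793e+01  1.88965e+01 -4.46300e-01 -9.03000e-02 -7.11434e+01
 -1.60438e+02]
yaw_y 54.71266663971938 x axis [-0.0078 -0.0037 -1.    ]
tool delta mm/20 [ -0.039 -18.867   8.516]
rot share [-10.317  -0.089   0.066]
```

View pics/s4.png

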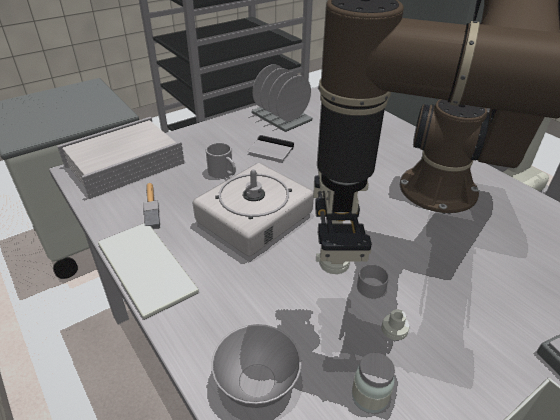

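View pics/w4.png

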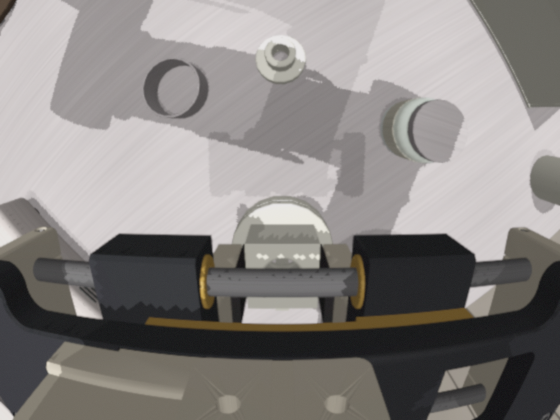

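The hub came up cleanly between the fingers and shows at (283,240) in the wrist view; nothing else moved. Now I carry it over the spindle.

Call:
arm_command:
  plan:
    - {"dx":0,"dy":-0.5,"dz":0.22,"wx":0,"wy":-0.09,"wz":0.07}
    - {"dx":0,"dy":-0.94,"dz":0.42,"wx":0,"wy":0,"wz":0}
    - {"dx":0,"dy":-0.94,"dz":0.42,"wx":0,"wy":0,"wz":0}
    - {"dx":0,"dy":-0.94,"dz":0.42,"wx":0,"wy":0,"wz":0}
    - {"dx":0,"dy":-0.94,"dz":0.42,"wx":0,"wy":0,"wz":0}
    - {"dx":0,"dy":-0.94,"dz":0.42,"wx":0,"wy":0,"wz":0}
    - {"dx":0,"dy":-0.94,"dz":0.42,"wx":0,"wy":0,"wz":0}
    - {"dx":0,"dy":-0.94,"dz":0.42,"wx":0,"wy":0,"wz":0}
    - {"dx":0,"dy":-0.94,"dz":0.42,"wx":0,"wy":0,"wz":0}
    - {"dx":0,"dy":-0.94,"dz":0.42,"wx":0,"wy":0,"wz":0}
    - {"dx":0,"dy":-0.94,"dz":0.42,"wx":0,"wy":0,"wz":0}
    - {"dx":0,"dy":-0.94,"dz":0.42,"wx":0,"wy":0,"wz":0}
    - {"dx":0,"dy":-0.94,"dz":0.42,"wx":0,"wy":0,"wz":0}
    - {"dx":0,"dy":-0.94,"dz":0.42,"wx":0,"wy":0,"wz":0}
    - {"dx":0,"dy":-0.94,"dz":0.42,"wx":0,"wy":0,"wz":0}
    - {"dx":0,"dy":-0.94,"dz":0.42,"wx":0,"wy":0,"wz":0}
    - {"dx":0,"dy":-0.94,"dz":0.42,"wx":0,"wy":0,"wz":0}
    - {"dx":0,"dy":-0.94,"dz":0.42,"wx":0,"wy":0,"wz":0}
    - {"dx":0,"dy":-0.7,"dz":0.3,"wx":0,"wy":0,"wz":0}

```text
time_s: 11.95
tcp_pos: [0.5231, -0.1959, 0.2375]
eef_rot: [-133.1, 88.8, -168.6]
contact_force: [0.0, 0.4, -1.6]
gripper_width: 0.0335
```

Call:
arm_command:
  plan:
    - {"dx":0,"dy":0,"dz":0,"wx":-1,"wy":0,"wz":0}
    - {"dx":0,"dy":0,"dz":0,"wx":-1,"wy":0,"wz":0}
    - {"dx":0,"dy":0,"dz":0,"wx":-1,"wy":0,"wz":0}
    - {"dx":0,"dy":0,"dz":0,"wx":-1,"wy":0,"wz":0}
    - {"dx":0,"dy":0,"dz":0,"wx":-1,"wy":0,"wz":0}
    - {"dx":0,"dy":0,"dz":0,"wx":-1,"wy":0,"wz":0}
    - {"dx":0,"dy":0,"dz":0,"wx":-0.8,"wy":0,"wz":0}
    - {"dx":0,"dy":0,"dz":0,"wx":0,"wy":0,"wz":0}

```text
time_s: 12.62
tcp_pos: [0.5072, -0.2061, 0.2312]
eef_rot: [-173.3, 88.0, -176.7]
contact_force: [0.3, 0.1, -2.4]
gripper_width: 0.0339
```

Run:
```python
from h import *
rel([.5454,-.2003,.24],87)
m,p,d=cap('scene','s5.png')
cv2.imwrite('pics/s5z.png',cv2.resize(p[80:260,160:360],None,fx=3.3,fy=3.3)[:,:,::-1])
m,p,d=cap('side')
cv2.imwrite('pics/d5z.png',cv2.resize(p[80:260,240:440],None,fx=3.3,fy=3.3)[:,:,::-1])
```

```text
time_s 12.6167
tcp_pos [ 0.5072 -0.2061  0.2312]
eef_rot [-173.34     88.0263 -176.7447]
contact_force [ 0.2981  0.1208 -2.4317]
moment [ 0.0194 -0.1176  0.0118]
gripper_width 0.0339
joints [ -1.486    9.9156 -14.8136   0.1769 -67.2379 -91.9899]
yaw_y 86.59919588406241 x axis [-0.0344 -0.002  -0.9994]
tool delta mm/20 [-0.507  0.399  1.876]
rot share [-0.088 -0.428  0.048]
```

View pics/s5z.png

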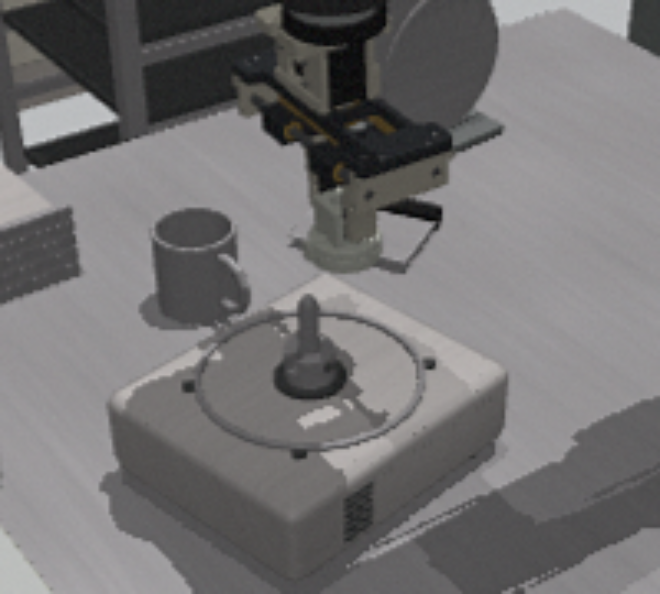

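View pics/d5z.png

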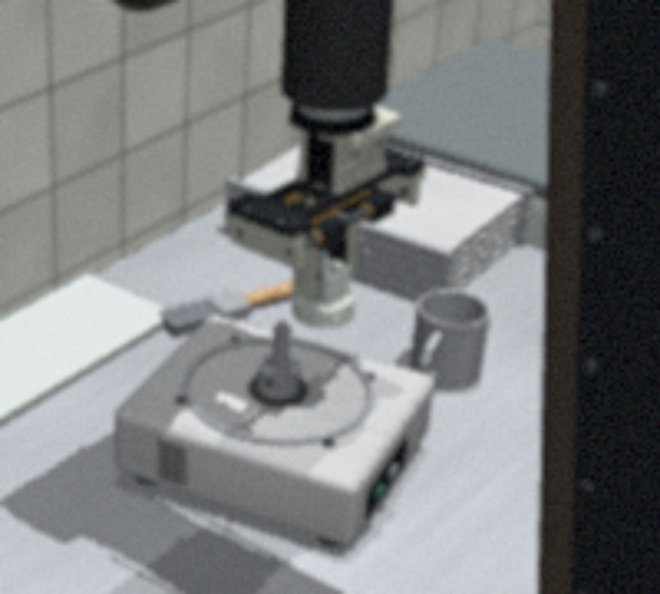

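Call:
arm_command:
  plan:
    - {"dx":-0.6,"dy":0,"dz":0,"wx":0,"wy":-0.43,"wz":0.05}
    - {"dx":-0.1,"dy":0.2,"dz":0.8,"wx":0,"wy":0,"wz":0}
    - {"dx":0,"dy":0.2,"dz":0.8,"wx":0,"wy":0,"wz":0}
    - {"dx":0,"dy":0,"dz":0.1,"wx":0,"wy":0,"wz":0}
    - {"dx":0,"dy":0,"dz":0,"wx":0,"wy":0,"wz":0}

```text
time_s: 13.13
tcp_pos: [0.5402, -0.2014, 0.2449]
eef_rot: [120.7, 90.0, 116.2]
contact_force: [-0.3, -0.0, -1.8]
gripper_width: 0.0338
```

Run:
```python
from h import *
rel([.5454,-.2003,.22],87)
```

```text
time_s 13.1333
tcp_pos [ 0.5402 -0.2014  0.2449]
eef_rot [120.6864  89.9741 116.2065]
contact_force [-0.2742 -0.0088 -1.7968]
moment [-0.0066  0.0049 -0.003 ]
gripper_width 0.0338
joints [-1.03300e+00  1.10628e+01 -1.14028e+01 -2.49000e-02 -6.75463e+01
 -9.34374e+01]
yaw_y 85.52011040770653 x axis [-2.e-04  4.e-04 -1.e+00]
tool delta mm/20 [1.247 0.076 0.255]
rot share [-0.323 -0.003 -0.005]
```

Call:
arm_command:
  plan:
    - {"dx":0.2,"dy":0.07,"dz":0.22,"wx":-0.3,"wy":0,"wz":0}
    - {"dx":0.5,"dy":0,"dz":0,"wx":0,"wy":0,"wz":0}
    - {"dx":0.5,"dy":0,"dz":0,"wx":0,"wy":0,"wz":0}
    - {"dx":0,"dy":0,"dz":0,"wx":0,"wy":0,"wz":0}

```text
time_s: 13.47
tcp_pos: [0.543, -0.2005, 0.2178]
eef_rot: [150.9, 89.9, 147.8]
contact_force: [-0.1, 0.3, -2.0]
gripper_width: 0.0333
```

Run:
```python
from h import *
rel([.5454,-.2003,.20],87)
m,p,d=cap('scene')
cv2.imwrite('pics/s6z.png',cv2.resize(p[80:260,160:360],None,fx=3.3,fy=3.3)[:,:,::-1])
m,p,d=cap('side')
cv2.imwrite('pics/d6z.png',cv2.resize(p[80:260,240:440],None,fx=3.3,fy=3.3)[:,:,::-1])
```

```text
time_s 13.4667
tcp_pos [ 0.543  -0.2005  0.2178]
eef_rot [150.9079  89.8852 147.7623]
contact_force [-0.1007  0.2548 -1.9623]
moment [-0.0084  0.0916 -0.0006]
gripper_width 0.0333
joints [-9.56400e-01  1.24227e+01 -1.33139e+01 -6.61000e-02 -6.43616e+01
 -9.21605e+01]
yaw_y 86.85438217221309 x axis [-0.0017  0.0011 -1.    ]
tool delta mm/20 [0.888 0.016 0.119]
rot share [-0.032 -0.022 -0.012]
```

View pics/s6z.png

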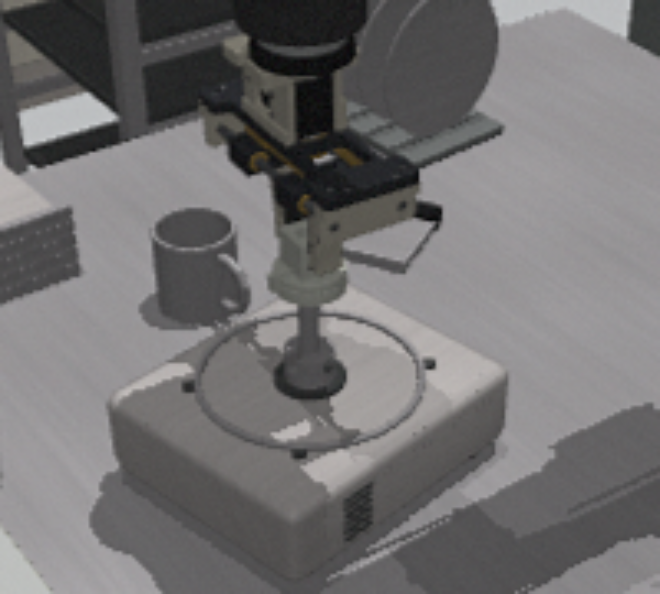

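View pics/d6z.png

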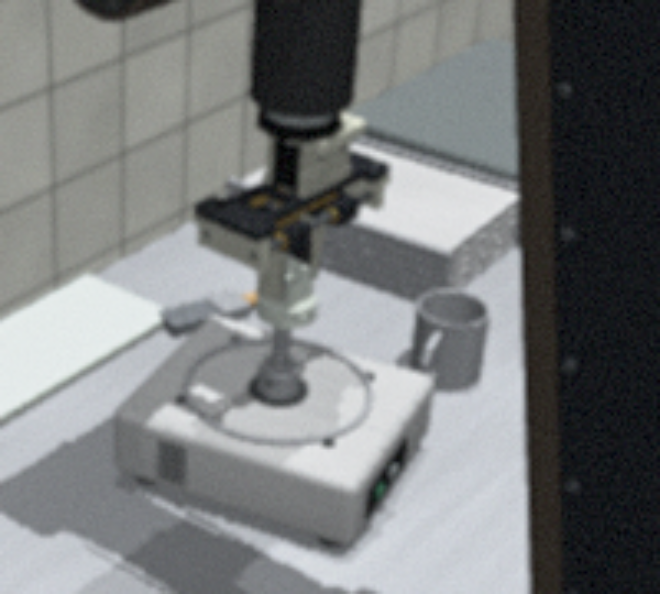

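The hub is over the pin in both views. I'll lower it in small steps and re-centre each time.

Call:
arm_command:
  plan:
    - {"dx":0.3,"dy":0.02,"dz":0.12,"wx":-0.03,"wy":-0.02,"wz":0}
    - {"dx":0.3,"dy":0,"dz":0,"wx":0,"wy":0,"wz":0}
    - {"dx":0,"dy":0,"dz":0,"wx":0,"wy":0,"wz":0}

```text
time_s: 13.82
tcp_pos: [0.5466, -0.2007, 0.2072]
eef_rot: [-0.8, 89.8, -3.8]
contact_force: [0.0, -0.6, -3.1]
gripper_width: 0.0336
```

Run:
```python
from h import *
rel([.5454,-.2003,.19],87)
```

```text
time_s 13.8167
tcp_pos [ 0.5466 -0.2007  0.2072]
eef_rot [-0.803  89.8292 -3.7919]
contact_force [ 0.0481 -0.6003 -3.099 ]
moment [0.0307 0.0591 0.009 ]
gripper_width 0.0336
joints [-9.25000e-01  1.30356e+01 -1.39901e+01  9.60000e-03 -6.28036e+01
 -9.20682e+01]
yaw_y 87.0111372226282 x axis [ 3.e-03 -2.e-04 -1.e+00]
tool delta mm/20 [ 0.861  0.017 -0.064]
rot share [0.002 0.037 0.001]
```

Call:
arm_command:
  plan:
    - {"dx":0.2,"dy":0.02,"dz":-0.08,"wx":0,"wy":0.04,"wz":0}
    - {"dx":0.3,"dy":0,"dz":0,"wx":0,"wy":0,"wz":0}
    - {"dx":0.2,"dy":0,"dz":0,"wx":0,"wy":0,"wz":0}
    - {"dx":0,"dy":0,"dz":0,"wx":0,"wy":0,"wz":0}

```text
time_s: 14.15
tcp_pos: [0.5449, -0.2001, 0.1918]
eef_rot: [-175.5, 90.0, -178.5]
contact_force: [-0.7, 0.4, -2.2]
gripper_width: 0.0338
```

Run:
```python
from h import *
rel([.5454,-.2003,.175],87)
```

```text
time_s 14.15
tcp_pos [ 0.5449 -0.2001  0.1918]
eef_rot [-175.5182   89.9821 -178.5093]
contact_force [-0.6671  0.3508 -2.2274]
moment [ 0.0026  0.0059 -0.0382]
gripper_width 0.0338
joints [-8.73000e-01  1.36900e+01 -1.52741e+01  8.00000e-04 -6.10538e+01
 -9.21185e+01]
yaw_y 87.00889577569544 x axis [-3.e-04 -0.e+00 -1.e+00]
tool delta mm/20 [ 0.838 -0.007  0.026]
rot share [ 0.002 -0.004  0.   ]
```

Call:
arm_command:
  plan:
    - {"dx":0.2,"dy":0,"dz":0.02,"wx":0,"wy":0,"wz":0}
    - {"dx":0.2,"dy":0,"dz":0,"wx":0,"wy":0,"wz":0}
    - {"dx":0.2,"dy":0,"dz":0,"wx":0,"wy":0,"wz":0}
    - {"dx":0.2,"dy":0,"dz":0,"wx":0,"wy":0,"wz":0}
    - {"dx":0,"dy":0,"dz":0,"wx":0,"wy":0,"wz":0}

```text
time_s: 14.57
tcp_pos: [0.5454, -0.2002, 0.174]
eef_rot: [-166.3, 90.0, -169.3]
contact_force: [0.4, -0.5, -1.6]
gripper_width: 0.0338
```

Run:
```python
from h import *
rel([.5454,-.2003,.1596],87)
```

```text
time_s 14.5667
tcp_pos [ 0.5454 -0.2002  0.174 ]
eef_rot [-166.2744   89.9817 -169.264 ]
contact_force [ 0.4288 -0.5423 -1.5868]
moment [-0.0385  0.0632  0.0157]
gripper_width 0.0338
joints [-8.74800e-01  1.46125e+01 -1.65516e+01  4.30000e-03 -5.88539e+01
 -9.21171e+01]
yaw_y 87.01036467725294 x axis [-3.e-04 -1.e-04 -1.e+00]
tool delta mm/20 [ 0.72  -0.006  0.002]
rot share [ 0.002 -0.004  0.001]
```

Call:
arm_command:
  plan:
    - {"dx":0.2,"dy":0,"dz":0,"wx":0,"wy":0,"wz":0}
    - {"dx":0.2,"dy":0,"dz":0,"wx":0,"wy":0,"wz":0}
    - {"dx":0.1,"dy":0,"dz":0,"wx":0,"wy":0,"wz":0}
    - {"dx":0,"dy":0,"dz":0,"wx":0,"wy":0,"wz":0}

```text
time_s: 14.9
tcp_pos: [0.5454, -0.2002, 0.1629]
eef_rot: [-154.1, 90.0, -157.1]
contact_force: [-1.1, 0.2, -1.8]
gripper_width: 0.0335
```

Run:
```python
from h import *
rel([.5454,-.2003,.1596],87)
```

```text
time_s 14.9
tcp_pos [ 0.5454 -0.2002  0.1629]
eef_rot [-154.0979   89.9769 -157.084 ]
contact_force [-1.055   0.1867 -1.7952]
moment [-0.063  -0.0054  0.0029]
gripper_width 0.0335
joints [-8.74200e-01  1.52037e+01 -1.73511e+01  1.11000e-02 -5.74664e+01
 -9.21178e+01]
yaw_y 87.01392857878099 x axis [-4.e-04 -2.e-04 -1.e+00]
tool delta mm/20 [ 0.163 -0.005 -0.001]
rot share [ 0.003 -0.005  0.002]
```

Next, small 1 mm steps until it touches the shoulder.

Call:
arm_command:
  plan:
    - {"dx":0.08,"dy":0,"dz":0,"wx":0,"wy":0,"wz":0}
    - {"dx":0.08,"dy":0,"dz":0,"wx":0,"wy":0,"wz":0}
    - {"dx":0,"dy":0,"dz":0,"wx":0,"wy":0,"wz":0}

```text
time_s: 15.15
tcp_pos: [0.5457, -0.2003, 0.1597]
eef_rot: [-66.4, 90.0, -69.4]
contact_force: [0.0, 0.5, -1.4]
gripper_width: 0.0336
```

Call:
arm_command:
  plan:
    - {"dx":0.05,"dy":0,"dz":0,"wx":0,"wy":0,"wz":0}

```text
time_s: 15.23
tcp_pos: [0.5458, -0.2004, 0.1593]
eef_rot: [-52.1, 89.9, -55.1]
contact_force: [-4.5, 2.7, 11.0]
gripper_width: 0.0338
```

Call:
arm_command:
  plan:
    - {"dx":0.05,"dy":0,"dz":0,"wx":0,"wy":0,"wz":0}

```text
time_s: 15.32
tcp_pos: [0.5459, -0.2005, 0.1593]
eef_rot: [-44.8, 89.9, -47.8]
contact_force: [-3.6, 3.4, 8.2]
gripper_width: 0.0339
```

The tab is riding on the shoulder at TCP z 0.1593, as predicted, with about 10 N. Now I turn it toward the keyway with light pressure.

Call:
arm_command:
  plan:
    - {"dx":0.02,"dy":0,"dz":0,"wx":-0.3,"wy":0,"wz":0}
    - {"dx":0.02,"dy":0,"dz":0,"wx":-0.3,"wy":0,"wz":0}
    - {"dx":0.02,"dy":0,"dz":0,"wx":-0.3,"wy":0,"wz":0}
    - {"dx":0.02,"dy":0,"dz":0,"wx":-0.3,"wy":0,"wz":0}

```text
time_s: 15.65
tcp_pos: [0.5463, -0.2009, 0.1594]
eef_rot: [-37.1, 89.8, -34.2]
contact_force: [-2.3, 2.0, 2.4]
gripper_width: 0.0336
```

Run:
```python
from h import *
rel([.5454,-.2003,.1593],102)
```

```text
time_s 15.65
tcp_pos [ 0.5463 -0.2009  0.1594]
eef_rot [-37.1306  89.7836 -34.2134]
contact_force [-2.2747  1.9575  2.404 ]
moment [ 0.6754  0.2995 -0.0319]
gripper_width 0.0336
joints [ -0.8756  15.3575 -17.694    0.1422 -56.7678 -86.2849]
yaw_y 92.91705831673241 x axis [ 0.0031 -0.0021 -1.    ]
tool delta mm/20 [ 0.007  0.034 -0.044]
rot share [-1.982  0.035  0.031]
```

Call:
arm_command:
  plan:
    - {"dx":0.03,"dy":0.03,"dz":-0.04,"wx":-0.3,"wy":0.03,"wz":0.03}
    - {"dx":0.03,"dy":0,"dz":0,"wx":-0.3,"wy":0,"wz":0}
    - {"dx":0.03,"dy":0,"dz":0,"wx":-0.3,"wy":0,"wz":0}

```text
time_s: 15.9
tcp_pos: [0.5466, -0.2009, 0.1592]
eef_rot: [-21.9, 89.8, -14.4]
contact_force: [-1.9, 3.5, 4.3]
gripper_width: 0.0334
```

Call:
arm_command:
  plan:
    - {"dx":0.03,"dy":0,"dz":0,"wx":-0.3,"wy":0,"wz":0}

```text
time_s: 15.98
tcp_pos: [0.5467, -0.2007, 0.1591]
eef_rot: [-19.3, 89.8, -10.3]
contact_force: [-1.1, 1.5, 0.5]
gripper_width: 0.0337
```

Run:
```python
from h import *
rel([.5454,-.2003,.1593],102)
```

```text
time_s 15.9833
tcp_pos [ 0.5467 -0.2007  0.1591]
eef_rot [-19.2843  89.7675 -10.3231]
contact_force [-1.1465  1.5302  0.4846]
moment [0.749  0.5646 0.0334]
gripper_width 0.0337
joints [-9.07300e-01  1.53914e+01 -1.76571e+01  4.55000e-02 -5.67222e+01
 -8.01564e+01]
yaw_y 98.96100046701535 x axis [ 4.e-03 -7.e-04 -1.e+00]
tool delta mm/20 [-0.011  0.031 -0.061]
rot share [-0.663  0.047  0.018]
```

Call:
arm_command:
  plan:
    - {"dx":0.04,"dy":0.02,"dz":-0.04,"wx":-0.25,"wy":0.04,"wz":0.02}
    - {"dx":0.04,"dy":0,"dz":0,"wx":-0.15,"wy":0,"wz":0}

```text
time_s: 16.15
tcp_pos: [0.546, -0.2003, 0.1575]
eef_rot: [18.3, 89.9, 29.4]
contact_force: [-0.1, 0.1, -1.0]
gripper_width: 0.034
```

Call:
arm_command:
  plan:
    - {"dx":0.04,"dy":0,"dz":0,"wx":-0.15,"wy":0,"wz":0}
    - {"dx":0.04,"dy":0,"dz":0,"wx":-0.1,"wy":0,"wz":0}

```text
time_s: 16.32
tcp_pos: [0.5459, -0.2003, 0.1553]
eef_rot: [31.4, 89.9, 43.7]
contact_force: [0.2, -0.8, -2.0]
gripper_width: 0.0338
```

Run:
```python
from h import *
rel([.5454,-.2003,.1593],102)
```

```text
time_s 16.3167
tcp_pos [ 0.5459 -0.2003  0.1553]
eef_rot [31.3919 89.9446 43.6953]
contact_force [ 0.1995 -0.7762 -2.0436]
moment [ 0.0509  0.002  -0.0484]
gripper_width 0.0338
joints [-9.19300e-01  1.56386e+01 -1.78252e+01 -4.67000e-02 -5.64967e+01
 -7.67515e+01]
yaw_y 102.30339013898417 x axis [ 7.e-04  7.e-04 -1.e+00]
tool delta mm/20 [-0.199  0.008 -0.026]
rot share [ 0.066  0.01  -0.006]
```

The tab dropped into the keyway: z is 4 mm lower with no load. I'll press home gently.

Call:
arm_command:
  plan:
    - {"dx":0.06,"dy":0,"dz":-0.02,"wx":0,"wy":0,"wz":0}
    - {"dx":0.06,"dy":0,"dz":0,"wx":0,"wy":0,"wz":0}

```text
time_s: 16.48
tcp_pos: [0.5457, -0.2003, 0.1527]
eef_rot: [34.5, 89.9, 46.8]
contact_force: [-1.2, 3.2, 4.0]
gripper_width: 0.0337
```

Call:
arm_command:
  plan:
    - {"dx":0.06,"dy":0,"dz":0,"wx":0,"wy":0,"wz":0}
    - {"dx":0.06,"dy":0,"dz":0,"wx":0,"wy":0,"wz":0}

```text
time_s: 16.65
tcp_pos: [0.5463, -0.2002, 0.1509]
eef_rot: [6.9, 89.9, 19.2]
contact_force: [-0.7, 1.7, 2.6]
gripper_width: 0.0339
```

Call:
arm_command:
  plan:
    - {"dx":0.06,"dy":0,"dz":0,"wx":0,"wy":0,"wz":0}
    - {"dx":0.06,"dy":0,"dz":0,"wx":0,"wy":0,"wz":0}

```text
time_s: 16.82
tcp_pos: [0.5465, -0.2002, 0.1487]
eef_rot: [-0.6, 89.8, 11.8]
contact_force: [-0.8, 2.3, 3.1]
gripper_width: 0.0337
```

Call:
arm_command:
  plan:
    - {"dx":0.06,"dy":0,"dz":0,"wx":0,"wy":0,"wz":0}

```text
time_s: 16.9
tcp_pos: [0.5465, -0.2002, 0.1475]
eef_rot: [-2.9, 89.8, 9.4]
contact_force: [-3.0, 2.9, 14.6]
gripper_width: 0.0338
```

Call:
arm_command:
  plan:
    - {"dx":0.06,"dy":0,"dz":0,"wx":0,"wy":0,"wz":0}

```text
time_s: 16.98
tcp_pos: [0.5466, -0.2002, 0.1475]
eef_rot: [-10.9, 89.8, 1.5]
contact_force: [-7.8, 6.9, 23.5]
gripper_width: 0.0335
```

Call:
arm_command:
  plan:
    - {"dx":0.06,"dy":0,"dz":0,"wx":0,"wy":0,"wz":0}

```text
time_s: 17.07
tcp_pos: [0.5466, -0.2002, 0.1475]
eef_rot: [-14.3, 89.8, -1.9]
contact_force: [-5.7, 3.9, 14.3]
gripper_width: 0.0336
```

Run:
```python
from h import *
rel([.5454,-.2003,.1473],102.3)
```

```text
time_s 17.0667
tcp_pos [ 0.5466 -0.2002  0.1475]
eef_rot [-14.2829  89.7941  -1.9115]
contact_force [-5.7436  3.8913 14.3181]
moment [ 1.9231  2.0703 -0.0333]
gripper_width 0.0336
joints [-8.74900e-01  1.60244e+01 -1.84570e+01  4.50000e-03 -5.53127e+01
 -7.67564e+01]
yaw_y 102.37127935649465 x axis [ 3.6e-03 -1.0e-04 -1.0e+00]
tool delta mm/20 [ 0.012  0.007 -0.058]
rot share [0.016 0.044 0.011]
```

It reached a hard stop 11.8 mm below the riding height, which matches home. I'll relax the pressure and release.

Call:
arm_command:
  plan:
    - {"dx":0,"dy":0,"dz":-0.04,"wx":0,"wy":0.04,"wz":0.01}
    - {"dx":0,"dy":0,"dz":0,"wx":0,"wy":0,"wz":0}

```text
time_s: 17.23
tcp_pos: [0.5462, -0.2001, 0.1478]
eef_rot: [-2.0, 89.9, 10.4]
contact_force: [-0.6, 0.7, 0.9]
gripper_width: 0.0336
```

Call:
arm_command:
  plan:
    - {"dx":0,"dy":0,"dz":0,"wx":0,"wy":0,"wz":0}
    - {"dx":0,"dy":0,"dz":0,"wx":0,"wy":0,"wz":0}
    - {"dx":0,"dy":0,"dz":0,"wx":0,"wy":0,"wz":0}
    - {"dx":0,"dy":0,"dz":0,"wx":0,"wy":0,"wz":0}
    - {"dx":0,"dy":0,"dz":0,"wx":0,"wy":0,"wz":0}
    - {"dx":0,"dy":0,"dz":0,"wx":0,"wy":0,"wz":0}
  fingers: -1

```text
time_s: 17.73
tcp_pos: [0.5458, -0.2009, 0.1465]
eef_rot: [-114.6, 90.0, -102.3]
contact_force: [-0.3, -0.2, -0.7]
gripper_width: 0.0679
```

Call:
arm_command:
  plan:
    - {"dx":-0.3,"dy":0,"dz":0,"wx":0,"wy":0,"wz":0}
    - {"dx":-0.6,"dy":0,"dz":0,"wx":0,"wy":0,"wz":0}
    - {"dx":-0.9,"dy":0,"dz":0,"wx":0,"wy":0,"wz":0}
    - {"dx":-0.9,"dy":0,"dz":0,"wx":0,"wy":0,"wz":0}
    - {"dx":-0.9,"dy":0,"dz":0,"wx":0,"wy":0,"wz":0}
    - {"dx":-0.9,"dy":0,"dz":0,"wx":0,"wy":0,"wz":0}
    - {"dx":-0.5,"dy":0,"dz":0.5,"wx":0,"wy":0,"wz":0}
    - {"dx":0,"dy":0,"dz":1,"wx":0,"wy":0,"wz":0}
    - {"dx":0,"dy":0,"dz":1,"wx":0,"wy":0,"wz":0}
    - {"dx":0,"dy":0,"dz":1,"wx":0,"wy":0,"wz":0}
    - {"dx":0,"dy":0,"dz":0,"wx":0,"wy":0,"wz":0}
    - {"dx":0,"dy":0,"dz":0,"wx":0,"wy":0,"wz":0}

```text
time_s: 18.73
tcp_pos: [0.616, -0.1862, 0.2577]
eef_rot: [-41.4, 89.8, -29.1]
contact_force: [-0.5, -0.7, -0.5]
gripper_width: 0.0875
```

Run:
```python
from h import *
st()
m,p,d=cap('wrist','w7.png')
vv,uu=np.mgrid[0:230,0:560]; P=unproj(m,uu,vv,d[:230],'wrist').reshape(-1,3)
q=np.hypot(P[:,0]-.5454,P[:,1]+.2003)
def plane(Q):
    c=Q.mean(0); n=np.linalg.svd(Q-c)[2][2]; return len(Q),c.round(4),np.degrees(np.arccos(abs(n[2]))).round(2)
t=P[(np.abs(P[:,2]-.158)<.004)&(q<.025)&(q>.011)]; print('boss top (expect .158)',plane(t))
pl=P[(np.abs(P[:,2]-.128)<.004)&(q<.028)]; print('plate (expect .128)',plane(pl))
lg=P[(P[:,2]>.118)&(P[:,2]<.135)&(q<.038)&(q>.031)]; v=lg.mean(0)[:2]-[.5454,-.2003]; print('lug yaw',len(lg),np.degrees(np.arctan2(v[1],v[0])))
pt=P[(P[:,2]>.162)&(q<.011)]; print('pin top',pt[:,2].max() if len(pt) else None)
m,p2,d=cap('side'); cv2.imwrite('pics/d7z.png',cv2.resize(p2[130:260,240:420],None,fx=4,fy=4)[:,:,::-1])
m,p2,d=cap('scene','s7.png')
```

```text
time_s 18.7333
tcp_pos [ 0.616  -0.1862  0.2577]
eef_rot [-41.4231  89.7905 -29.1087]
contact_force [-0.4789 -0.6764 -0.508 ]
moment [ 0.0041  0.0726 -0.0039]
gripper_width 0.0875
joints [  0.5789  16.8352  -2.0669   0.1098 -70.9159 -78.3003]
boss top (expect .158) (1367, array([ 0.5454, -0.2003,  0.1579]), np.float64(0.16))
plate (expect .128) (1372, array([ 0.546 , -0.2005,  0.128 ]), np.float64(0.76))
lug yaw 40 12.435925053608782
pin top 0.4044482363625348
```

View pics/w7.png

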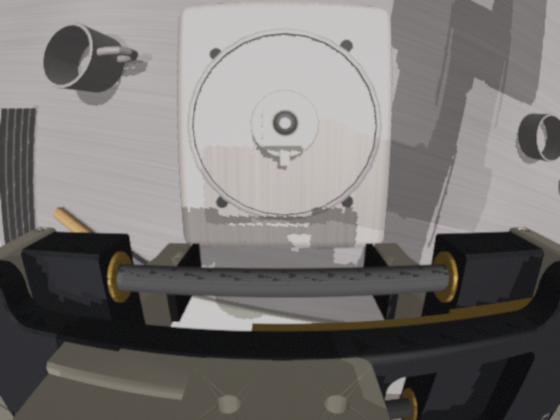

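View pics/s7.png

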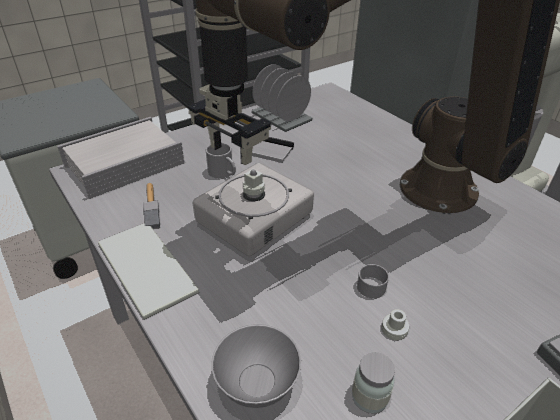

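View pics/d7z.png

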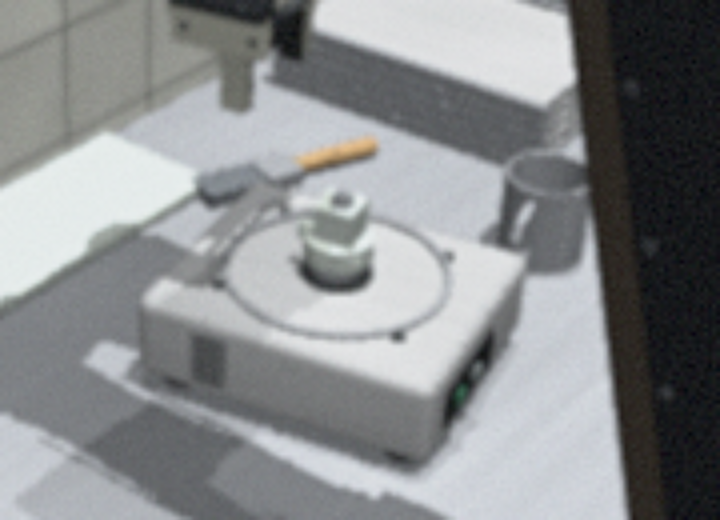

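The hub is home at (285,122) in the wrist view. Its boss top is at 0.1579 m against 0.158 expected, it is level to 0.2°, and the gripper is clear. I'm handing in the job.

```bash
python3 -c "
from plant import r
print(r.close_job())"
```

```text
the job is handed in; nothing more can be done
None
```

The keyed hub is seated fully home on the spindle and released, and I handed the job in at about 19 s of the 67 s allowed.

- **Grasp and lowering:** I gripped the hub by two faces of its square boss, carried it over the pin and lowered it until the tab rode on the shoulder. It touched at tool height 0.1593 m, with at most about 11 N.
- **Finding the keyway:** I turned it about 15° under light pressure. The tab then dropped about 4 mm into the keyway at a yaw of about 12° in the world frame.
- **Pressing home:** I pressed it past the spring balls to a hard stop 11.8 mm below the riding height (12 mm expected). The peak vertical force was about 24 N, at the stop. I then eased off and opened the gripper.

**Last checks:**

| Check | Measured | Expected |
|---|---|---|
| Boss top height | 0.1579 m | 0.158 m |
| Boss top tilt | 0.16° | level |
| Plate height | 0.128 m | 0.128 m |
| Lug direction | 12.4° | about 12° (keyway) |

- **Disagreements:** The plate surface fit gave a 0.76° tilt. I put that down to depth noise, since the plate's height and the boss top both agree with home. My check of the pin tip's height gave a meaningless reading (stray depth pixels), so I did not use it.
- **Bystanders:** From the pictures, the jar, plain hub, ring and cup look unmoved. The gripper was about 70 mm to the side of the hub and above it, touching nothing.

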